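Load a bat into the drying cabinet

TASK

Put the clay bat lying on the bench into the drying cabinet: pull the drop-down door fully open until it lies flat, slide the bat lengthways over it and in between the two runners until it is fully home against the back stop, and only then push the door back up until it is fully shut. Leave the goblet, the bowl and the jar where they stand.

Things in the scene. Friction and masses are not known exactly. Their poses are not given: they have to be found in the camera images.
- cabinet: Grey drying cabinet with clear roof and back, fixed; 260 mm wide, 200 deep, 195 high; its front faces the robot. Origin: on the bench under the middle of the front face; x points into the cabinet, away from the robot, y left, z up. Front opening 200 mm wide, from the chamber floor (69 mm above the bench) to the roof's underside (187 mm); the roof begins 20 mm behind the front.
- runner_mouth (a point): On the chamber floor, midway between the front ends of the straight parts of the two runners, 25 mm inside the front plane; axes as the cabinet's. The runners are bars 22 mm high, 70 mm apart, parallel to the cabinet's x, one each side; nearer the front they flare out to about 85 mm. Between them, 103 mm further in (128 mm inside the front plane), a cross bar 22 mm high is the back stop.
- drop_door (a joint): Door angle (rad): 0 = shut, upright; 1.57 = fully open, lying level towards the robot. Hinged along its lower edge, no latch; starts shut or a little ajar and stays where left (at the bar, about 5 N pulls it down and 7 N lifts it). Panel 190 mm wide, 130 high, 22 thick. Open, its inner face is a level ledge 70 mm above the bench, 1.5 mm higher than the chamber floor.
- door_bar (a point): Middle of the handle bar: round steel, 14 mm thick, 130 long, parallel to the cabinet's y, on a bracket at each end, beyond the door's top edge with a 38 mm gap. In the door: 175 mm from the hinge line, 11 mm outward of the inner face. Door shut: 245 mm above the bench, free above the roof, the space behind it open from above. Door open: 175 mm before the hinge, 59 mm up.
- hinge_mid (a point): Middle of the door's hinge line: on the cabinet's front plane, 70 mm above the bench, at the lower edge of the door's inner face. The axis is parallel to the cabinet's y. Axes as the cabinet's.
- bat: The bat: a flat plain fired-clay slab, 120 x 62 x 20 mm (x, y, z), 0.16 to 0.29 kg, lying flat on the bench left or right of the cabinet. Origin: centre of its underside; x along its length. Either end may go in first. Fully home, its origin is at x = 68 mm in the cabinet's frame, its near end 8 mm inside the front plane.
- goblet: Bystander: unglazed grey clay goblet, 72 mm wide, 135 mm high, on the other side of the cabinet from the bat. Origin: centre of its foot.
- bowl: Bystander: clay bowl, 110 mm wide, 60 mm high, beside the cabinet on the left. Origin: centre of its foot.
- glaze_jar: Bystander: white glaze jar with lid, 70 mm wide, 100 mm high, beside the cabinet on the right. Origin: centre of its foot.
There are look-alikes about, which are no part of the job. What is meant by the bat is not orange or pink, and is the smaller of those in its own colour.

How it is judged:
By the outcome, as a careful person would: the job done as asked, in the order asked, and still so for the second after the job is handed in, with the robot touching nothing.
It also fails if it takes over 72 s, if anything falls off the work surface, if the arm or the gripper's body presses on something with over 40 N, if the wrist force passes 120 N, or if a joint passes its speed limit or range.

ROBOT

A 7-joint arm with a two-finger parallel gripper is mounted at the origin on the work surface. World frame = base frame: x ahead of the robot, y to its left, z up, the work surface at z = 0. Lengths are in m, angles in rad, forces in N, time in s.
With the tool pointing down it reaches from about 0.4 to 0.9 m from the base axis. Payload 5.5 kg.
Tool frame: the origin (TCP) lies at the very end of the fingers, on their centre line; the grasp point (between the pads) lies 19 mm behind it; z points along the fingers, y is the direction in which the jaws open and shut (so a half turn about z gives the same grasp; the last joint's range is limited). The gripper opens to 92 mm and grips with 3 to 60 N. Pads are 19 mm wide; open, the fingers measure 130 mm over their backs; the gripper's body (75 mm by 190 mm) begins 47 mm behind the grasp point.
Start: joints at [1.467, 0.501, -0.427, 1.55, 0.221, 1.138, -0.21], TCP at [0.233, -0.607, 0.227] pointing down, gripper open.
Joint ranges: [-2.88, 2.88], [-0.31, 2.03], [-1.54, 1.56], [0.2, 2.42], [-1.41, 4.55], [0.19, 2.02], [-2.57, 2.57]. Speed limits (rad/s): [2.57, 2.57, 3.14, 3.14, 3.14, 3.14, 3.14].

INTERFACE

Orientations are given as a rotation vector (axis times angle).
In Python, from rig import manip gives the robot as it stands. The module is installed in compiled form; this text tells all that it offers.
- The arm moves only by the tool drive_tool, never from a script. Its argument "series" is a list of rows, each an object with "linear": the shift along the tool's x, y, z in m, a list of three; "spin": the turn about the tool's z in rad. A call has 1 to 8 rows; each row is the pose to reach, as a shift and turn from the pose measured when the call began, along the tool's axes at that moment; what a row does not reach only later rows make up. A row lasts 1/8 s, in which the tool goes at most 62.5 mm and 10.7 degrees, less where a joint would pass 70% of its speed; a pose out of reach is approached as far as the arm can. A call with a gripper value outside its range is refused whole. "claw" is the gripper command: -1 is shut, 1 is fully open, values between are in proportion, set as the call begins (left out, the last holds). The fingers move at their own pace and stop on an object; the grip force is fixed at half the most. Time passes only in rows, so rows that repeat a pose let the fingers close. It gives the time, the measured TCP pose, the force and the opening at its end, in the units of the state.
- manip.state(): the state, without advancing time (a new reading comes with each control period).
- manip.grab_frame(name): name is "scene" or "side" or "wrist"; returns the picture (384x512x3 uint8, red, green, blue); there is no depth.
- manip.camera_info(name): a dict with "fx", "fy", "cx", "cy" (pixels), "extrinsics" (4x4, takes a point from camera to world coordinates). Camera axes: x right, y up, looking along -z (the intrinsics and any distortion apply to the point x, -y, -z); pixel columns grow to the right and rows downward; lengths in m; the calibration is good to about 2 mm. A picture is of the moment at which its call begins: read the wrist's pose just before it. camera_info takes no time and is no camera call; for the wrist camera it gives the pose at the moment of the call.
- manip.sign_off(): hands the job in, once; it reports no verdict.
The state is a dict: "time": time; "joints": joint angles; "joint_velocities": joint speeds; "tau": joint torques, N m; "tool_pos": TCP position; "tcp_rot": TCP orientation; "wrist_force": force on the tool from outside, world axes, zero at the start; "wrist_torque": the same for the moment, N m; "finger_gap": finger opening in m.
Only numpy, scipy, OpenCV 4.12 (cv2) and the standard library are available. Lean on these libraries where they do the work, as an engineer would, in place of code of your own. Each camera call takes 0.05 s, during which the arm holds its last target. There are 200 camera calls.

## Working session

There is one attempt and no reset: what is moved stays moved. The work goes in short steps, Python scripts to look and compute and a tool call to move; the robot and the scene stay as the last step left them, time stands still between calls to the robot, and variables do not carry over. Pictures are saved under pics/ and viewed, about 8 in all and at most 12, crops included, and the job is handed in when it is done.

Besides the shell and the picture viewer there is one more tool, called after "Emit:" by a JSON object that holds its "method" and its "body", one argument or row to a line. drive_tool: Moves the arm, as the interface text tells. Its arguments: {"type":"object","properties":{"series":{"type":"array"},"claw":{"type":"number"}},"required":["series"]}

```bash
mkdir -p pics; cat > h.py <<'E'
import numpy as np, cv2
from rig import manip
from scipy.spatial.transform import Rotation as R
def shot(name, fn):
    ci=manip.camera_info(name); im=manip.grab_frame(name)
    cv2.imwrite('pics/'+fn, im[:,:,::-1]); return im,ci
def ray(ci,u,v):
    E=np.array(ci['extrinsics']); d=np.array([(u-ci['cx'])/ci['fx'],-(v-ci['cy'])/ci['fy'],-1.])
    return E[:3,3],E[:3,:3]@d
def onz(ci,u,v,z):
    o,d=ray(ci,u,v); return o+d*(z-o[2])/d[2]
def proj(ci,p):
    E=np.array(ci['extrinsics']); q=E[:3,:3].T@(np.asarray(p)-E[:3,3])
    return ci['cx']+ci['fx']*q[0]/-q[2], ci['cy']-ci['fy']*q[1]/-q[2]
def tool(dw):  # world shift -> tool axes
    return R.from_rotvec(manip.state()['tcp_rot']).inv().apply(dw)
E
python3 - <<'E'
from h import *
np.set_printoptions(precision=4,suppress=True)
print({k:np.round(v,3) for k,v in manip.state().items()})
ims=[]
for n in('scene','side','wrist'):
    im,ci=shot(n,n+'0.png'); print(n,{k:np.round(v,3) for k,v in ci.items()})
E
```

```text
{'time': np.float64(0.0), 'joints': array([ 1.467,  0.502, -0.427,  1.551,  0.221,  1.138, -0.21 ]), 'joint_velocities': array([ 0.   ,  0.002,  0.001, -0.001, -0.   ,  0.002,  0.   ]), 'tau': array([  0.   , -56.658,  -5.816, -27.912,  -0.069,   0.031,   0.   ]), 'tool_pos': array([ 0.233, -0.606,  0.226]), 'tcp_rot': array([-3.087, -0.573,  0.001]), 'wrist_force': array([-0.16 , -0.621, -0.602]), 'wrist_torque': array([ 0.002, -0.007,  0.044]), 'finger_gap': np.float64(0.092)}
scene {'fx': np.float64(346.443), 'fy': np.float64(346.443), 'cx': np.float64(255.747), 'cy': np.float64(189.686), 'extrinsics': array([[-0.796, -0.447,  0.409,  0.924],
       [ 0.606, -0.581,  0.543,  0.408],
       [-0.005,  0.68 ,  0.734,  0.814],
       [ 0.   ,  0.   ,  0.   ,  1.   ]])}
side {'fx': np.float64(420.855), 'fy': np.float64(420.855), 'cx': np.float64(253.092), 'cy': np.float64(189.841), 'extrinsics': array([[-0.523, -0.708,  0.474,  1.101],
       [ 0.852, -0.423,  0.307,  0.281],
       [-0.017,  0.565,  0.825,  1.128],
       [ 0.   ,  0.   ,  0.   ,  1.   ]])}
wrist {'fx': np.float64(336.46), 'fy': np.float64(336.46), 'cx': np.float64(256.989), 'cy': np.float64(192.82), 'extrinsics': array([[ 0.357,  0.899,  0.252,  0.301],
       [-0.934,  0.344,  0.096, -0.58 ],
       [-0.001, -0.269,  0.963,  0.385],
       [ 0.   ,  0.   ,  0.   ,  1.   ]])}
```

View pics/scene0.png

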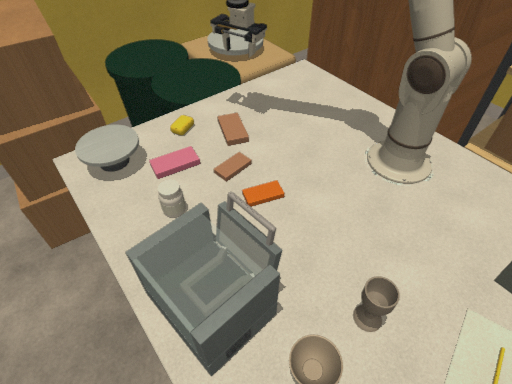

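View pics/side0.png

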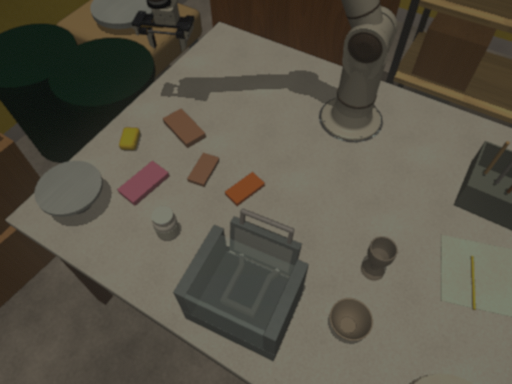

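The scene view shows the smaller brown slab (the bat) at about (233,166). The larger brown one is at (233,128), and the orange and pink ones are look-alikes. The cabinet is seen from behind, with the handle bar at about (250,217). In the side view the bat is at (203,169) and the bar at (267,222).

```bash
python3 - <<'E'
from h import *
a=cv2.imread('pics/scene0.png'); b=cv2.imread('pics/side0.png')
A=cv2.resize(a[185:365,120:295],None,fx=2.2,fy=2.2,interpolation=cv2.INTER_CUBIC)
B=cv2.resize(b[195:375,165:340],None,fx=2.2,fy=2.2,interpolation=cv2.INTER_CUBIC)
cv2.imwrite('pics/c1.png',np.hstack([A,B]))
for n,im,seed in(('scene',a,(233,166)),('side',b,(203,169))):
    ci=manip.camera_info(n); 
    lab=cv2.cvtColor(im,cv2.COLOR_BGR2LAB).astype(int)
    m=(lab[:,:,1]>138).astype(np.uint8)
    _,L=cv2.connectedComponents(m); 
    c=(L==L[seed[1],seed[0]]).astype(np.uint8)
    cs,_=cv2.findContours(c,cv2.RETR_EXTERNAL,cv2.CHAIN_APPROX_NONE); cn=max(cs,key=cv2.contourArea)
    for z in(0.0,0.02):
        P=np.array([onz(ci,u,v,z)[:2] for u,v in cn[:,0]],np.float32)*1000
        print(n,z,len(cn),cv2.minAreaRect(P))
E
```

```text
scene 0.0 77 ((463.6450500488281, -337.0818176269531), (124.21302032470703, 65.27384948730469), 8.853997230529785)
scene 0.02 77 ((474.9707946777344, -318.7630920410156), (121.16045379638672, 63.669647216796875), 8.853919982910156)
side 0.0 1788 ((261.07208251953125, -295.9078369140625), (1676.1265869140625, 2404.59130859375), 29.953248977661133)
side 0.02 1788 ((275.96600341796875, -285.68701171875), (1646.416748046875, 2361.96923828125), 29.953248977661133)
```

View pics/c1.png

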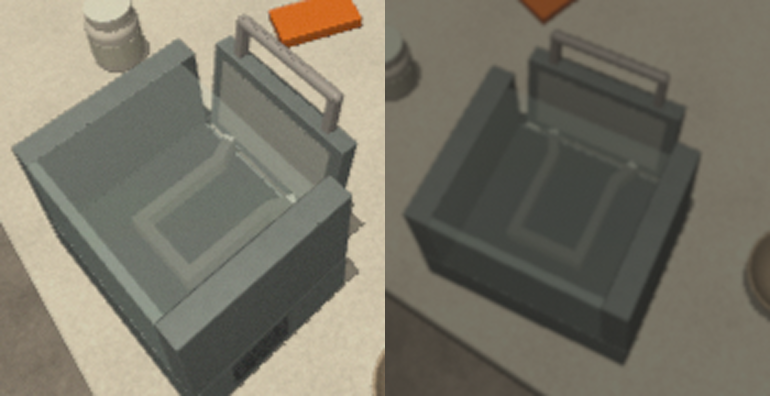

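The crops show the cabinet rim corners, the bar and the runners clearly. Bar ends in the crop are at about (240,18)–(340,97) in scene and (555,35)–(667,75) in side. The door is only slightly ajar. I'll triangulate the corners and the bar.

```bash
cat >> h.py <<'E'
def tri(c1,p1,c2,p2):
    o1,d1=ray(c1,*p1); o2,d2=ray(c2,*p2)
    s=np.linalg.lstsq(np.c_[d1,-d2],o2-o1,rcond=None)[0]
    a,b=o1+s[0]*d1,o2+s[1]*d2; return (a+b)/2,np.linalg.norm(a-b)
E
python3 - <<'E'
from h import *
np.set_printoptions(precision=4,suppress=True)
c1=manip.camera_info('scene');c2=manip.camera_info('side')
S=lambda x,y:(120+x/2.2,185+y/2.2)
T=lambda x,y:(165+(x-385)/2.2,195+y/2.2)
pts=dict(FR=((181,40),(495,67)),BR=((14,150),(406,215)),FL=((350,197),(699,152)),BL=((178,350),(628,312)),
 barR=((240,19),(555,36)),barL=((338,97),(665,75)))
w={}
for k,(a,b) in pts.items():
    p,e=tri(c1,S(*a),c2,T(*b))
    print(k,'tri',p,e,'z.195',onz(c1,*S(*a),.195)[:2],onz(c2,*T(*b),.195)[:2])
    w[k]=(onz(c1,*S(*a),.195)[:2]+onz(c2,*T(*b),.195)[:2])/2
print(np.linalg.norm(w['FR']-w['FL']),np.linalg.norm(w['FR']-w['BR']),np.linalg.norm(w['FL']-w['BL']))
for a,b in(('FR','BR'),('FL','BL'),('FR','FL'),('BR','BL')):
    d=w[b]-w[a]; print(a,b,np.degrees(np.arctan2(d[1],d[0])))
E
```

```text
FR tri [ 0.7055 -0.0944  0.1916] 0.001936764606255953 z.195 [ 0.7057 -0.0922] [ 0.708  -0.0928]
BR tri [ 0.9029 -0.073   0.1923] 0.0003888063415149147 z.195 [ 0.9031 -0.0708] [ 0.9032 -0.0721]
FL tri [0.6774 0.1568 0.1852] 0.0015774301895763814 z.195 [0.6821 0.161 ] [0.681  0.1579]
BL tri [0.8716 0.1784 0.1934] 0.00726607117451064 z.195 [0.8747 0.1813] [0.8688 0.1766]
barR tri [ 0.6635 -0.0362  0.2489] 0.00012071959653649518 z.195 [ 0.6385 -0.0787] [ 0.6367 -0.0557]
barL tri [0.6378 0.0892 0.2339] 0.002692663781838395 z.195 [0.6202 0.0683] [0.6161 0.0806]
0.2531484703551322 0.19748488992378163 0.19119488782270055
FR BR 6.103461470346933
FL BL 5.855699140240137
FR FL 95.7294041510608
BR BL 97.15678891956178
```

Emit:
{"method": "drive_tool", "body": {
  "series": [
    {"linear": [0.0, -0.03, -0.06], "spin": -0.18},
    {"linear": [0.617, -0.442, -0.11], "spin": -0.36},
    {"linear": [0.617, -0.442, -0.11], "spin": -0.54},
    {"linear": [0.617, -0.442, -0.11], "spin": -0.72},
    {"linear": [0.617, -0.442, -0.11], "spin": -0.9},
    {"linear": [0.617, -0.442, -0.11], "spin": -1.08},
    {"linear": [0.617, -0.442, -0.11], "spin": -1.2},
    {"linear": [0.617, -0.442, -0.11], "spin": -1.31}
  ],
  "claw": 1
}}

```text
time: 1.15
tool_pos: [0.4745, -0.2217, 0.3144]
tcp_rot: [-2.096, -2.339, -0.0]
wrist_force: [1.8, -0.3, -0.7]
finger_gap: 0.0919
```

```bash
cat >> h.py <<'E'
CO=np.array([.6914,.0332,0]); CY=np.radians(6.0)
def cab(p): # cabinet -> world
    c,s=np.cos(CY),np.sin(CY); return CO+np.array([c*p[0]-s*p[1],s*p[0]+c*p[1],p[2]])
def go(pw,ang=None):
    st=manip.state(); r=R.from_rotvec(st['tcp_rot']); x=r.as_matrix()[:,0]; a=np.degrees(np.arctan2(x[1],x[0]))
    d=tool(np.asarray(pw)-st['tool_pos'])
    sp=None if ang is None else -np.radians((ang-a+180)%360-180)
    print('t %.2f tcp %s xang %.1f tilt %.4f F %s gap %.4f q7 %.2f| shift %s spin %s'%(st['time'],np.round(st['tool_pos'],4),a,r.as_matrix()[2,2]+1,np.round(st['wrist_force'],1),st['finger_gap'],st['joints'][6],np.round(d,4),sp))
E
python3 -c "
from h import *
go([.65,.03,.34],96)"
```

```text
t 1.15 tcp [ 0.4745 -0.2217  0.3144] xang 96.3 tilt 0.0000 F [ 1.8 -0.3 -0.7] gap 0.0919 q7 0.30| shift [ 0.2311  0.2018 -0.0255] spin 0.004413396304652197
```

Emit:
{"method": "drive_tool", "body": {
  "series": [
    {"linear": [0.231, 0.202, -0.026], "spin": 0.0},
    {"linear": [0.231, 0.202, -0.026], "spin": 0.0},
    {"linear": [0.231, 0.202, -0.026], "spin": 0.0},
    {"linear": [0.231, 0.202, -0.026], "spin": 0.0},
    {"linear": [0.231, 0.202, -0.026], "spin": 0.0},
    {"linear": [0.231, 0.202, -0.026], "spin": 0.0},
    {"linear": [0.231, 0.202, -0.026], "spin": 0.0}
  ]
}}

```text
time: 2.02
tool_pos: [0.6499, 0.0298, 0.3398]
tcp_rot: [-2.095, -2.339, 0.002]
wrist_force: [-0.2, 0.7, 0.0]
finger_gap: 0.0918
```

```bash
python3 -c "
from h import *
go([.65,.03,.34],96)
im,ci=shot('wrist','w1.png')
print(proj(ci,manip.state()['tool_pos']))
for p in([.6635,-.0362,.2405],[.6378,.0892,.2405],[.6507,.0265,.2405]): print(proj(ci,p))
# cabinet-based bar prediction
th=.172
for y in(-.065,0,.065): 
  q=cab([-(.175*np.sin(th)+.011*np.cos(th)),y,.07+.175*np.cos(th)-.011*np.sin(th)]); print(q,proj(ci,q))
"
```

```text
t 2.02 tcp [0.6499 0.0298 0.3398] xang 96.3 tilt 0.0000 F [-0.2  0.7  0. ] gap 0.0918 q7 -0.28| shift [ 0.0002  0.0001 -0.0002] spin 0.005226758736826344
(np.float64(256.46783475404004), np.float64(247.7732015555388))
(np.float64(264.65815909958206), np.float64(268.84544015906084))
(np.float64(249.7347102633888), np.float64(115.30318028048245))
(np.float64(257.7342173931766), np.float64(196.97461142973793))
[ 0.6576283  -0.03570759  0.24053509] (np.float64(257.86171030839296), np.float64(267.66334110618567))
[0.65083395 0.02893634 0.24053509] (np.float64(258.23385251193343), np.float64(194.09150569079762))
[0.6440396  0.09358026 0.24053509] (np.float64(258.6579371937496), np.float64(110.25073698482123))
```

View pics/w1.png

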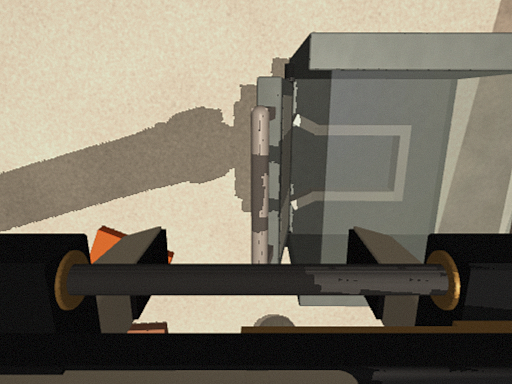

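The bar shows as a vertical strip at columns 251–270, within 2 px of the prediction (258). The orange slabs stay clear below. I'll descend and grip.

Emit:
{"method": "drive_tool", "body": {
  "series": [
    {"linear": [0, 0.002, 0.06], "spin": 0.0},
    {"linear": [0, 0.002, 0.118], "spin": 0.0},
    {"linear": [0, 0.002, 0.118], "spin": 0.0},
    {"linear": [0, 0.002, 0.118], "spin": 0.0}
  ]
}}

```text
time: 2.58
tool_pos: [0.6527, 0.0274, 0.2242]
tcp_rot: [2.1, 2.335, 0.001]
wrist_force: [0.3, -0.1, 0.4]
finger_gap: 0.0922
```

Emit:
{"method": "drive_tool", "body": {
  "series": [
    {"linear": [0, 0, 0], "spin": 0.0},
    {"linear": [0, 0, 0], "spin": 0.0},
    {"linear": [0, 0, 0], "spin": 0.0},
    {"linear": [0, 0, 0], "spin": 0.0},
    {"linear": [0, 0, 0], "spin": 0.0},
    {"linear": [0, 0, 0], "spin": 0.0}
  ],
  "claw": -1
}}

```text
time: 3.32
tool_pos: [0.6526, 0.0275, 0.2241]
tcp_rot: [2.1, 2.335, 0.0]
wrist_force: [-0.4, -0.1, -0.5]
finger_gap: 0.0362
```

```bash
python3 -c "
from h import *
st=manip.state(); go(st['tool_pos'],96)
d=st['tool_pos']-CO; c,s=np.cos(CY),np.sin(CY); X=c*d[0]+s*d[1]; print('cab x,y',X,-s*d[0]+c*d[1])
from scipy.optimize import brentq
t0=brentq(lambda t:-(.175*np.sin(t)+.011*np.cos(t))-X,-.2,1); print('theta0',t0, 'bar z',.07+.175*np.cos(t0)-.011*np.sin(t0))
f=lambda t:np.array([-(.175*np.sin(t)+.011*np.cos(t)),.07+.175*np.cos(t)-.011*np.sin(t)])
for t in np.linspace(t0,np.pi/2,17): print(round(t,3),np.round(f(t)-f(t0),4)*[1,-1])
"
```

```text
t 3.33 tcp [0.6526 0.0275 0.2241] xang 96.1 tilt 0.0000 F [-0.4 -0.1 -0.5] gap 0.0362 q7 -0.34| shift [0. 0. 0.] spin 0.0012053709995830369
cab x,y -0.03920130931511893 -0.0015625249472032664
theta0 0.16269725973205115 bar z 0.2409071600254956
0.163 [ 0. -0.]
0.251 [-0.0149  0.0041]
0.339 [-0.0293  0.0095]
0.427 [-0.0432  0.0162]
0.515 [-0.0565  0.024 ]
0.603 [-0.0691  0.033 ]
0.691 [-0.0808  0.043 ]
0.779 [-0.0915  0.0541]
0.867 [-0.1013  0.066 ]
0.955 [-0.11    0.0788]
1.043 [-0.1175  0.0922]
1.131 [-0.1238  0.1063]
1.219 [-0.1289  0.1209]
1.307 [-0.1326  0.1359]
1.395 [-0.135   0.1511]
1.483 [-0.1361  0.1665]
1.571 [-0.1358  0.1819]
```

Emit:
{"method": "drive_tool", "body": {
  "series": [
    {"linear": [0, 0, 0.002], "spin": 0.0},
    {"linear": [0, 0, 0.002], "spin": 0.0},
    {"linear": [0, 0, 0.002], "spin": 0.0},
    {"linear": [0, 0, 0.002], "spin": 0.0}
  ]
}}

```text
time: 3.82
tool_pos: [0.6522, 0.0275, 0.2218]
tcp_rot: [2.101, 2.336, -0.001]
wrist_force: [-1.9, -0.6, -0.7]
finger_gap: 0.0129
```

Emit:
{"method": "drive_tool", "body": {
  "series": [
    {"linear": [0, -0.008, 0.002], "spin": 0.0},
    {"linear": [0, -0.015, 0.004], "spin": 0.0},
    {"linear": [0, -0.022, 0.0065], "spin": 0.0},
    {"linear": [0, -0.029, 0.0095], "spin": 0.0},
    {"linear": [0, -0.036, 0.0127], "spin": 0.0},
    {"linear": [0, -0.043, 0.0162], "spin": 0.0}
  ]
}}

```text
time: 4.58
tool_pos: [0.6105, 0.0231, 0.2066]
tcp_rot: [2.099, 2.334, 0.004]
wrist_force: [3.1, 1.0, 5.4]
finger_gap: 0.0129
```

```bash
python3 -c "
from h import *
go([.65,.03,.34],96)"
```

```text
t 4.58 tcp [0.6105 0.0231 0.2066] xang 96.1 tilt 0.0000 F [3.1 1.  5.4] gap 0.0129 q7 -0.35| shift [ 0.0027  0.0404 -0.1332] spin 0.0010793266129429865
```

Emit:
{"method": "drive_tool", "body": {
  "series": [
    {"linear": [0, -0.008, 0.004], "spin": 0.0},
    {"linear": [0, -0.0145, 0.0085], "spin": 0.0},
    {"linear": [0, -0.021, 0.013], "spin": 0.0},
    {"linear": [0, -0.027, 0.0175], "spin": 0.0},
    {"linear": [0, -0.033, 0.0225], "spin": 0.0},
    {"linear": [0, -0.039, 0.0275], "spin": 0.0},
    {"linear": [0, -0.0445, 0.033], "spin": 0.0},
    {"linear": [0, -0.0495, 0.0385], "spin": 0.0}
  ]
}}

```text
time: 5.58
tool_pos: [0.561, 0.0181, 0.1676]
tcp_rot: [2.099, 2.334, 0.004]
wrist_force: [2.8, 2.5, 2.9]
finger_gap: 0.0131
```

Emit:
{"method": "drive_tool", "body": {
  "series": [
    {"linear": [0, -0.005, 0.006], "spin": 0.0},
    {"linear": [0, -0.01, 0.012], "spin": 0.0},
    {"linear": [0, -0.0145, 0.0185], "spin": 0.0},
    {"linear": [0, -0.0185, 0.025], "spin": 0.0},
    {"linear": [0, -0.0225, 0.0315], "spin": 0.0},
    {"linear": [0, -0.026, 0.038], "spin": 0.0}
  ]
}}

```text
time: 6.32
tool_pos: [0.5352, 0.0154, 0.1291]
tcp_rot: [2.099, 2.334, 0.004]
wrist_force: [5.1, 2.0, 3.0]
finger_gap: 0.0128
```

```bash
python3 -c "
from h import *
go([.65,.03,.34],96)"
```

```text
t 6.33 tcp [0.5352 0.0154 0.1291] xang 96.1 tilt 0.0000 F [5.1 2.  3. ] gap 0.0128 q7 -0.41| shift [ 0.0024  0.1165 -0.2104] spin 0.0013820845113669594
```

Emit:
{"method": "drive_tool", "body": {
  "series": [
    {"linear": [0, -0.0033, 0.007], "spin": 0.0},
    {"linear": [0, -0.0063, 0.014], "spin": 0.0},
    {"linear": [0, -0.009, 0.021], "spin": 0.0},
    {"linear": [0, -0.0114, 0.0287], "spin": 0.0},
    {"linear": [0, -0.0135, 0.036], "spin": 0.0},
    {"linear": [0, -0.0151, 0.0437], "spin": 0.0}
  ]
}}

```text
time: 7.08
tool_pos: [0.5209, 0.0139, 0.0852]
tcp_rot: [2.098, 2.334, 0.006]
wrist_force: [5.9, 2.2, 2.6]
finger_gap: 0.0128
```

Emit:
{"method": "drive_tool", "body": {
  "series": [
    {"linear": [0, -0.0013, 0.0075], "spin": 0.0},
    {"linear": [0, -0.0024, 0.015], "spin": 0.0},
    {"linear": [0, -0.003, 0.0225], "spin": 0.0},
    {"linear": [0, -0.0035, 0.03], "spin": 0.0},
    {"linear": [0, -0.0035, 0.038], "spin": 0.0},
    {"linear": [0, -0.003, 0.047], "spin": 0.0},
    {"linear": [0, -0.003, 0.048], "spin": 0.0}
  ]
}}

```text
time: 7.95
tool_pos: [0.5188, 0.0137, 0.0394]
tcp_rot: [2.096, 2.332, 0.004]
wrist_force: [-5.1, -0.5, 38.2]
finger_gap: 0.0131
```

```bash
python3 -c "
from h import *
go([.65,.03,.34],96)"
```

```text
t 7.95 tcp [0.5188 0.0137 0.0394] xang 96.1 tilt 0.0000 F [-5.1 -0.5 38.2] gap 0.0131 q7 -0.52| shift [ 0.0015  0.1339 -0.2998] spin 0.001994196926695404
```

Emit:
{"method": "drive_tool", "body": {
  "series": [
    {"linear": [0, 0, -0.001], "spin": 0.0},
    {"linear": [0, 0, -0.001], "spin": 0.0},
    {"linear": [0, 0, -0.06], "spin": 0.0},
    {"linear": [0, 0, -0.12], "spin": 0.0},
    {"linear": [0, 0, -0.17], "spin": 0.0},
    {"linear": [0, 0, -0.17], "spin": 0.0}
  ],
  "claw": -0.45
}}

```text
time: 8.7
tool_pos: [0.5188, 0.0137, 0.2119]
tcp_rot: [2.095, 2.329, 0.006]
wrist_force: [0.4, -0.5, -0.3]
finger_gap: 0.0253
```

```bash
python3 -c "
from h import *
go([.46,-.32,.2],8.85)"
```

```text
t 8.70 tcp [0.5188 0.0137 0.2119] xang 96.1 tilt 0.0000 F [ 0.4 -0.5 -0.3] gap 0.0253 q7 -0.31| shift [-0.3255 -0.0938  0.0125] spin 1.5220995073434436
```

Emit:
{"method": "drive_tool", "body": {
  "series": [
    {"linear": [-0.06, -0.017, 0.012], "spin": 0.18},
    {"linear": [-0.12, -0.034, 0.012], "spin": 0.36},
    {"linear": [-0.18, -0.05, 0.012], "spin": 0.54},
    {"linear": [-0.23, -0.067, 0.012], "spin": 0.72},
    {"linear": [-0.28, -0.08, 0.012], "spin": 0.9},
    {"linear": [-0.326, -0.094, 0.012], "spin": 1.08},
    {"linear": [-0.326, -0.094, 0.012], "spin": 1.26},
    {"linear": [-0.326, -0.094, 0.012], "spin": 1.44}
  ],
  "claw": 1
}}

```text
time: 9.7
tool_pos: [0.4569, -0.3207, 0.1975]
tcp_rot: [3.121, 0.357, 0.006]
wrist_force: [1.3, -0.3, 0.6]
finger_gap: 0.0917
```

Emit:
{"method": "drive_tool", "body": {
  "series": [
    {"linear": [0, 0, 0], "spin": 0.09},
    {"linear": [0, 0, 0], "spin": 0.09}
  ]
}}

```text
time: 9.95
tool_pos: [0.4545, -0.3201, 0.195]
tcp_rot: [-3.132, -0.216, 0.001]
wrist_force: [0.6, 0.8, -0.1]
finger_gap: 0.092
```

```bash
python3 -c "
from h import *
go([.473,-.32,.2],8.85)
im,ci=shot('wrist','w2.png')
im2,c2=shot('scene','s2.png')
print(proj(ci,manip.state()['tool_pos']),proj(ci,[.473,-.32,.02]))
lab=cv2.cvtColor(im,cv2.COLOR_RGB2LAB).astype(int)
print(lab[tuple(int(x) for x in proj(ci,[.473,-.32,.02])[::-1])])
cv2.imwrite('pics/c2.png',np.hstack([cv2.resize(im[:,:,::-1],(400,300)),cv2.resize(im2[100:365,100:350,::-1],(400,300))]))
"
```

```text
t 9.95 tcp [ 0.4545 -0.3201  0.195 ] xang 7.9 tilt 0.0000 F [ 0.6  0.8 -0.1] gap 0.0920 q7 -1.06| shift [ 0.0183  0.0024 -0.005 ] spin -0.016659236366516644
(np.float64(257.6333638688167), np.float64(244.36818886193467)) (np.float64(259.696924330108), np.float64(154.98932617112544))
[149 146 156]
```

View pics/c2.png

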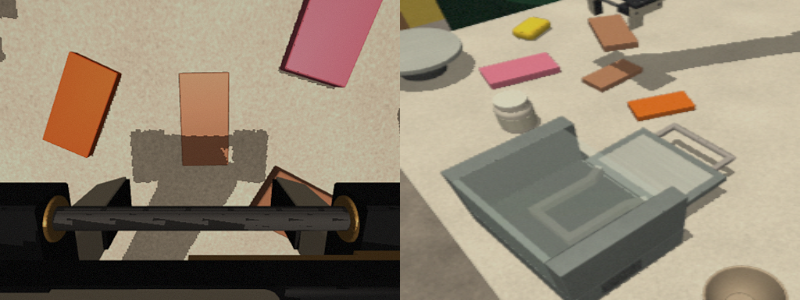

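Left: the bat is at crop (180–229, 73–165), nearly aligned. The larger brown slab is at lower right, from (275,165). Right: the door lies flat. I'll compute the bat pose and the nearest part of the neighbour.

```bash
python3 -c "
from h import *
np.set_printoptions(precision=4,suppress=True)
ci=manip.camera_info('wrist')
P=[onz(ci,u*1.28,v*1.28,.02)[:2] for u,v in((180,73),(229,73),(229,165),(182,165))]
print(np.array(P)); c=np.mean(P,0); print('centre',c)
for i,j in((0,1),(1,2),(2,3),(3,0)):
  d=P[j]-P[i]; print(np.linalg.norm(d),np.degrees(np.arctan2(d[1],d[0])))
print('neighbour',[onz(ci,u*1.28,v*1.28,.02)[:2] for u,v in((275,165),(262,180),(335,207))])
im=cv2.imread('pics/scene0.png'); cs=manip.camera_info('scene')
lab=cv2.cvtColor(im,cv2.COLOR_BGR2LAB).astype(int); m=(lab[:,:,1]>138).astype(np.uint8)
_,L=cv2.connectedComponents(m)
for s in((233,128),(263,193)):
  k=(L==L[s[1],s[0]]).astype(np.uint8); cn=max(cv2.findContours(k,0,1)[0],key=cv2.contourArea)
  print(cv2.boxPoints(cv2.minAreaRect(np.array([onz(cs,u,v,.02)[:2] for u,v in cn[:,0]],np.float32)))) 
"
```

```text
[[ 0.5291 -0.2843]
 [ 0.5374 -0.3436]
 [ 0.4204 -0.3633]
 [ 0.4117 -0.3008]]
centre [ 0.4747 -0.323 ]
0.059914590357239964 -82.0872472613154
0.11859989883030923 -170.4408139014944
0.0631426928047603 97.91396872714775
0.11855241182436752 7.999493415368072
neighbour [array([ 0.4289, -0.4245]), array([ 0.4053, -0.4115]), array([ 0.3795, -0.5214])]
[[ 0.2897 -0.5558]
 [ 0.366  -0.5835]
 [ 0.4242 -0.4234]
 [ 0.3479 -0.3957]]
[[ 0.4019 -0.1741]
 [ 0.519  -0.2099]
 [ 0.5412 -0.1374]
 [ 0.4241 -0.1016]]
```

Emit:
{"method": "drive_tool", "body": {
  "series": [
    {"linear": [-0.001, 0.0055, 0.06], "spin": -0.01},
    {"linear": [-0.001, 0.0055, 0.12], "spin": -0.01},
    {"linear": [-0.001, 0.0055, 0.17], "spin": -0.01},
    {"linear": [-0.001, 0.0055, 0.19], "spin": -0.01},
    {"linear": [-0.001, 0.0055, 0.191], "spin": -0.01},
    {"linear": [-0.001, 0.0055, 0.191], "spin": -0.01}
  ]
}}

```text
time: 10.8
tool_pos: [0.4571, -0.3262, 0.0067]
tcp_rot: [3.132, 0.235, 0.006]
wrist_force: [-0.0, 0.9, 0.2]
finger_gap: 0.0918
```

Emit:
{"method": "drive_tool", "body": {
  "series": [
    {"linear": [0, 0, 0.0], "spin": 0.0},
    {"linear": [0, 0, 0], "spin": 0.0},
    {"linear": [0, 0, 0], "spin": 0.0},
    {"linear": [0, 0, 0], "spin": 0.0},
    {"linear": [0, 0, 0], "spin": 0.0}
  ],
  "claw": -1
}}

```text
time: 11.42
tool_pos: [0.4572, -0.3259, 0.0072]
tcp_rot: [3.132, 0.236, 0.005]
wrist_force: [-2.5, 2.4, 5.5]
finger_gap: 0.0618
```

```bash
python3 -c "
from h import *
go(cab([-.10,0,.12]),6.1)"
```

```text
t 11.43 tcp [ 0.4572 -0.3259  0.0072] xang 8.6 tilt 0.0000 F [-2.5  2.4  5.5] gap 0.0618 q7 -1.19| shift [ 0.1858 -0.3245 -0.1124] spin 0.04382379339983817
```

Emit:
{"method": "drive_tool", "body": {
  "series": [
    {"linear": [0, 0, 0], "spin": 0.0},
    {"linear": [0, 0, -0.05], "spin": 0.0},
    {"linear": [0, 0, -0.11], "spin": 0.0},
    {"linear": [0.02, -0.05, -0.113], "spin": 0.044},
    {"linear": [0.05, -0.1, -0.113], "spin": 0.044},
    {"linear": [0.08, -0.15, -0.113], "spin": 0.044},
    {"linear": [0.11, -0.2, -0.113], "spin": 0.044},
    {"linear": [0.14, -0.25, -0.113], "spin": 0.044}
  ]
}}

```text
time: 12.42
tool_pos: [0.5579, -0.0565, 0.1201]
tcp_rot: [3.137, 0.166, 0.004]
wrist_force: [0.8, -0.4, -2.1]
finger_gap: 0.0622
```

```bash
python3 -c "
from h import *
go(cab([-.10,0,.12]),6.1)"
```

```text
t 12.43 tcp [ 0.5579 -0.0565  0.1201] xang 6.1 tilt 0.0000 F [ 0.8 -0.4 -2.1] gap 0.0622 q7 -1.69| shift [ 0.0422 -0.0752  0.0002] spin -0.0008200983450733857
```

Emit:
{"method": "drive_tool", "body": {
  "series": [
    {"linear": [0.02, -0.03, 0], "spin": 0.0},
    {"linear": [0.035, -0.06, 0], "spin": 0.0},
    {"linear": [0.042, -0.075, 0], "spin": 0.0},
    {"linear": [0.042, -0.075, 0], "spin": 0.0},
    {"linear": [0.042, -0.075, 0], "spin": 0.0}
  ]
}}

```text
time: 13.05
tool_pos: [0.5912, 0.0203, 0.1197]
tcp_rot: [3.135, 0.163, 0.002]
wrist_force: [0.3, -1.0, -1.5]
finger_gap: 0.0618
```

```bash
python3 -c "
from h import *
go(cab([-.10,0,.12]),6.1)
im,ci=shot('wrist','w3.png')
for y in(-.035,.035):
  for x in(.025,.128): print(x,y,np.round(proj(ci,cab([x,y,.091])),1))
print('hinge',[np.round(proj(ci,cab([0,y,.07])),1) for y in(-.095,.095)])
cv2.imwrite('pics/w3b.png',cv2.resize(im[:,:,::-1],(768,576),interpolation=cv2.INTER_CUBIC))"
```

```text
t 13.05 tcp [0.5912 0.0203 0.1197] xang 5.9 tilt 0.0000 F [ 0.3 -1.  -1.5] gap 0.0618 q7 -1.83| shift [ 0.001  -0.0024 -0.0003] spin -0.0027831665517174735
0.025 -0.035 [322.1 -13.5]
0.128 -0.035 [ 334.3 -294.5]
0.025 0.035 [180.7 -13.3]
0.128 0.035 [ 164.9 -294.5]
hinge [array([417.2,  47.1]), array([86.8, 47.8])]
```

View pics/w3b.png

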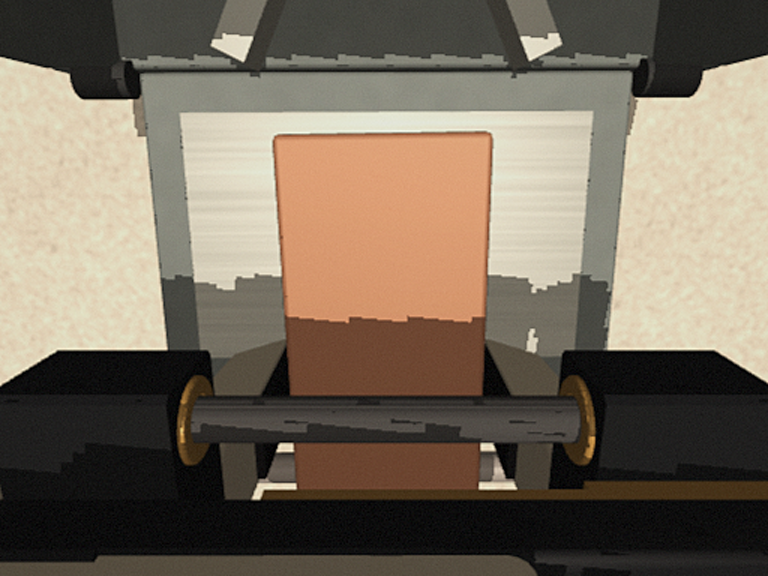

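The view shows the bat gripped and square, its centre at about col 383/768. Runner flares are centred at about 386 and the door edges at hinge level are 142–632, so the cabinet centre is about 3 mm right of my estimate and the bat is within 1 mm. I'll lower and slide in.

```bash
sed -i 's/^CO=.*/CO=np.array([.6918,.0298,0]); CY=np.radians(6.0)/' h.py; echo ok
```

```text
ok
```

Emit:
{"method": "drive_tool", "body": {
  "series": [
    {"linear": [0.0, 0.001, 0.02], "spin": 0.0},
    {"linear": [0.0, 0.001, 0.038], "spin": 0.0},
    {"linear": [0.0, 0.001, 0.04], "spin": 0.0},
    {"linear": [0.015, 0.001, 0.04], "spin": 0.0},
    {"linear": [0.03, 0.001, 0.04], "spin": 0.0},
    {"linear": [0.045, 0.001, 0.04], "spin": 0.0},
    {"linear": [0.06, 0.001, 0.04], "spin": 0.0},
    {"linear": [0.065, 0.001, 0.041], "spin": 0.0}
  ]
}}

```text
time: 14.1
tool_pos: [0.6565, 0.0262, 0.0785]
tcp_rot: [3.136, 0.162, 0.003]
wrist_force: [-0.4, 0.3, -2.2]
finger_gap: 0.0615
```

```bash
python3 -c "
from h import *
go(cab([-.036,0,.077]),6.0)"
```

```text
t 14.10 tcp [0.6565 0.0262 0.0785] xang 5.9 tilt 0.0000 F [-0.4  0.3 -2.2] gap 0.0615 q7 -1.85| shift [-0.0005  0.0001  0.0015] spin -0.001418633324277177
```

Emit:
{"method": "drive_tool", "body": {
  "series": [
    {"linear": [0.0, 0, 0.002], "spin": 0.0},
    {"linear": [0.0, 0, 0.003], "spin": 0.0}
  ]
}}

```text
time: 14.35
tool_pos: [0.6568, 0.0263, 0.0772]
tcp_rot: [3.136, 0.162, 0.004]
wrist_force: [-4.9, -0.6, 13.6]
finger_gap: 0.0618
```

Emit:
{"method": "drive_tool", "body": {
  "series": [
    {"linear": [0.0, 0, 0.0], "spin": 0.0},
    {"linear": [0.0, 0, 0.0], "spin": 0.0},
    {"linear": [0.0, 0, -0.04], "spin": 0.0},
    {"linear": [-0.02, 0, -0.06], "spin": 0.0},
    {"linear": [-0.06, 0, -0.06], "spin": 0.0},
    {"linear": [-0.07, 0, -0.06], "spin": 0.0},
    {"linear": [-0.07, 0, -0.06], "spin": 0.0}
  ],
  "claw": 1
}}

```text
time: 15.22
tool_pos: [0.5867, 0.0189, 0.137]
tcp_rot: [3.135, 0.162, 0.004]
wrist_force: [1.0, 0.2, 0.4]
finger_gap: 0.0916
```

Emit:
{"method": "drive_tool", "body": {
  "series": [
    {"linear": [0.0, 0, 0.0], "spin": 0.0},
    {"linear": [0.0, 0, 0.0], "spin": 0.0},
    {"linear": [0.0, 0, 0], "spin": 0.0},
    {"linear": [0, 0, 0], "spin": 0.0},
    {"linear": [0, 0, 0], "spin": 0.0},
    {"linear": [0, 0, 0], "spin": 0.0},
    {"linear": [0, 0, 0], "spin": 0.0},
    {"linear": [0, 0, 0], "spin": 0.0}
  ],
  "claw": -1
}}

```text
time: 16.23
tool_pos: [0.5867, 0.0189, 0.1371]
tcp_rot: [3.135, 0.162, 0.004]
wrist_force: [0.4, -0.3, -0.4]
finger_gap: 0.0162
```

```bash
python3 -c "
from h import *
go(cab([-.103,0,.075]),6.0)
im,ci=shot('wrist','w4.png')
im2,c2=shot('scene','s4.png')
cv2.imwrite('pics/c4.png',np.hstack([cv2.resize(im[:,:,::-1],(400,300)),cv2.resize(im2[150:330,120:330,::-1],(400,343),interpolation=cv2.INTER_CUBIC)[:300]]))"
```

```text
t 16.23 tcp [0.5867 0.0189 0.1371] xang 5.9 tilt 0.0000 F [ 0.4 -0.3 -0.4] gap 0.0162 q7 -1.82| shift [ 0.0025 -0.      0.0621] spin -0.0015755007915429905
```

View pics/c4.png

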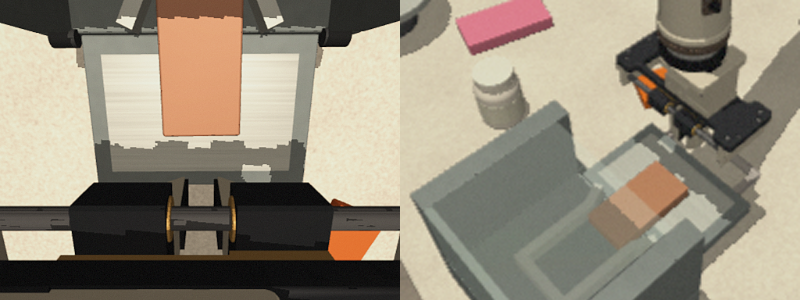

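Both views show the bat resting on the flat door, centred, with its front between the runners. The gripper is closing behind it. I'll lower behind its end and make soft contact.

Emit:
{"method": "drive_tool", "body": {
  "series": [
    {"linear": [0, 0, 0.04], "spin": 0.0},
    {"linear": [0.0, 0, 0.06], "spin": 0.0},
    {"linear": [0.006, 0, 0.062], "spin": 0.0},
    {"linear": [0.012, 0, 0.062], "spin": 0.0},
    {"linear": [0.017, 0, 0.062], "spin": 0.0},
    {"linear": [0.02, 0, 0.062], "spin": 0.0}
  ]
}}

```text
time: 17.08
tool_pos: [0.6071, 0.021, 0.0759]
tcp_rot: [3.135, 0.162, 0.004]
wrist_force: [-2.8, -0.2, 2.3]
finger_gap: 0.0009
```

```bash
python3 -c "
from h import *
go(cab([-.022,0,.075]),6.0)"
```

```text
t 17.07 tcp [0.6071 0.021  0.0759] xang 5.9 tilt 0.0000 F [-2.8 -0.2  2.3] gap 0.0009 q7 -1.86| shift [ 0.0632 -0.      0.0011] spin -0.001551878711242299
```

Emit:
{"method": "drive_tool", "body": {
  "series": [
    {"linear": [0.0625, 0, 0.0], "spin": 0.0},
    {"linear": [0.0625, 0, 0.0], "spin": 0.0}
  ]
}}

```text
time: 17.32
tool_pos: [0.6737, 0.028, 0.0766]
tcp_rot: [3.137, 0.161, 0.012]
wrist_force: [0.0, 0.4, -0.1]
finger_gap: 0.0003
```

```bash
python3 -c "
from h import *
go(cab([-.022,0,.075]),6.0)
im2,c2=shot('scene','s5.png'); im3,c3=shot('side','d5.png')
a=im2[200:330,170:300,::-1]; b=im3[200:330,200:330,::-1]
for n,im,ci in(('scene',im2,c2),('side',im3,c3)):
  print(n,[np.round(proj(ci,cab([x,0,.089])),1) for x in(.008,.128)])
cv2.imwrite('pics/c5.png',np.hstack([cv2.resize(q,(390,390),interpolation=cv2.INTER_CUBIC) for q in(a,b)]))"
```

```text
t 17.32 tcp [0.6737 0.028  0.0766] xang 5.9 tilt 0.0000 F [ 0.   0.4 -0.1] gap 0.0003 q7 -1.85| shift [-0.0038  0.0001  0.0016] spin -0.0023935849812936234
scene [array([236.5, 261.8]), array([195.9, 294.2])]
side [array([258.4, 263.6]), array([238.3, 303.3])]
```

View pics/c5.png

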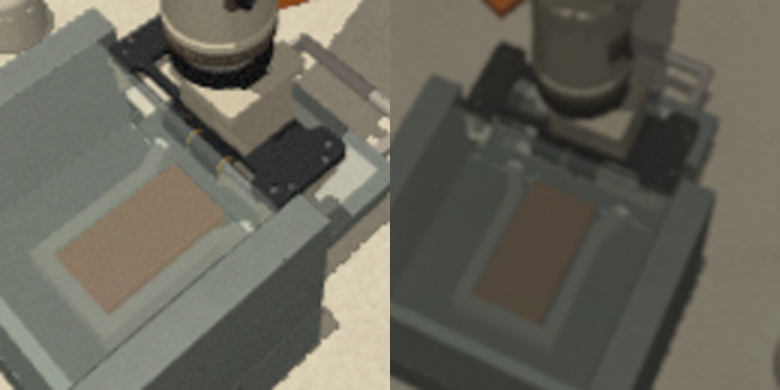

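The shove slid the bat between the runners, with its far edge apparently at the cross bar, near crop (81,283). I'll check numerically and zoom in.

```bash
python3 -c "
from h import *
out=[]
for n,f,box in(('scene','pics/s5.png',(170,200)),('side','pics/d5.png',(200,200))):
  ci=manip.camera_info(n); im=cv2.imread(f)
  lab=cv2.cvtColor(im,cv2.COLOR_BGR2LAB).astype(int); m=(lab[:,:,1]>130).astype(np.uint8)
  s=[int(v) for v in proj(ci,cab([.068,0,.089]))]
  m[:200]=0; _,L=cv2.connectedComponents(m); k=(L==L[s[1],s[0]]).astype(np.uint8)
  cn=max(cv2.findContours(k,0,1)[0],key=cv2.contourArea)
  P=np.array([onz(ci,u,v,.089)[:2] for u,v in cn[:,0]])-CO[:2]; c_,s_=np.cos(CY),np.sin(CY)
  Q=np.c_[P@[c_,s_],P@[-s_,c_]]*1000
  print(n,lab[s[1],s[0]],k.sum(),cv2.minAreaRect(Q.astype(np.float32)))
  # profile of grey along cabinet x at bat z, averaged over |y|<25mm
  g=cv2.cvtColor(im,cv2.COLOR_BGR2GRAY).astype(np.float32); a=lab[:,:,1].astype(np.float32)
  for x in list(range(-4,24,2))+list(range(118,150,2)):
    uv=np.array([proj(ci,cab([x/1000,y,.090])) for y in np.linspace(-.02,.02,15)],np.float32)
    r=lambda I:cv2.remap(I,uv[:,0].copy(),uv[:,1].copy(),1).mean()
    print(x,round(float(r(g))),round(float(r(a)),1),end=' | ')
  print()
"
```

```text
scene [131 131 143] 1205 ((68.66388702392578, 1.3088092803955078), (116.8172607421875, 64.116943359375), 0.37099841237068176)
-4 116 124.3 | -2 119 124.1 | 0 119 123.9 | 2 119 123.7 | 4 119 124.3 | 6 118 124.4 | 8 113 125.9 | 10 116 129.3 | 12 121 131.7 | 14 121 131.9 | 16 121 131.9 | 18 122 132.0 | 20 121 132.0 | 22 122 131.7 | 118 123 132.2 | 120 123 132.4 | 122 123 132.3 | 124 123 132.2 | 126 124 131.7 | 128 132 128.5 | 130 138 125.0 | 132 140 124.3 | 134 140 124.3 | 136 140 124.4 | 138 139 124.5 | 140 136 124.5 | 142 131 124.7 | 144 125 124.8 | 146 119 124.6 | 148 119 124.6 | 
side [ 78 130 136] 193723 ((-391.74530029296875, -240.5955810546875), (1543.9173583984375, 2214.922607421875), 23.9532470703125)
-4 71 125.5 | -2 70 125.5 | 0 70 125.4 | 2 70 125.3 | 4 70 125.4 | 6 70 125.8 | 8 69 127.0 | 10 70 128.8 | 12 71 129.8 | 14 72 130.1 | 16 72 130.3 | 18 72 130.2 | 20 72 130.1 | 22 72 130.0 | 118 72 129.3 | 120 72 129.4 | 122 72 129.4 | 124 73 129.2 | 126 75 128.5 | 128 78 127.3 | 130 81 126.1 | 132 82 125.6 | 134 82 125.4 | 136 82 125.5 | 138 81 125.9 | 140 79 125.9 | 142 77 125.8 | 144 75 125.7 | 146 73 125.6 | 148 71 125.7 |
```

Both views agree: the bat spans cabinet x of about 9–128 mm, with no floor gap before the cross bar, so it is home. Now I'll retreat and turn to the bar for closing.

Emit:
{"method": "drive_tool", "body": {
  "series": [
    {"linear": [-0.03, 0, 0.0], "spin": 0.0},
    {"linear": [-0.09, 0, -0.01], "spin": 0.0},
    {"linear": [-0.13, 0, -0.06], "spin": 0.0},
    {"linear": [-0.155, -0.004, -0.08], "spin": -0.18},
    {"linear": [-0.155, -0.004, -0.08], "spin": -0.36},
    {"linear": [-0.155, -0.004, -0.08], "spin": -0.54},
    {"linear": [-0.155, -0.004, -0.08], "spin": -0.72},
    {"linear": [-0.155, -0.004, -0.08], "spin": -0.9}
  ],
  "claw": -0.4
}}

```text
time: 18.42
tool_pos: [0.5141, 0.0154, 0.1559]
tcp_rot: [2.746, 1.516, 0.003]
wrist_force: [0.1, -0.1, -0.7]
finger_gap: 0.0277
```

Emit:
{"method": "drive_tool", "body": {
  "series": [
    {"linear": [0, 0, 0], "spin": -0.17},
    {"linear": [0, 0, 0], "spin": -0.34},
    {"linear": [0, 0, 0], "spin": -0.51},
    {"linear": [0, 0, 0], "spin": -0.67},
    {"linear": [0, 0, 0], "spin": -0.67}
  ]
}}

```text
time: 19.05
tool_pos: [0.5133, 0.015, 0.156]
tcp_rot: [2.096, 2.333, -0.001]
wrist_force: [-0.1, 0.1, -0.8]
finger_gap: 0.0278
```

```bash
python3 -c "
from h import *
go([.5188,.0137,.0394],96.1)"
```

```text
t 19.05 tcp [0.5133 0.015  0.156 ] xang 96.1 tilt 0.0000 F [-0.1  0.1 -0.8] gap 0.0278 q7 -0.40| shift [-0.0014  0.005   0.1166] spin 0.00034862056406883944
```

Align laterally first, then descend and grip.

Emit:
{"method": "drive_tool", "body": {
  "series": [
    {"linear": [-0.001, 0.005, 0.03], "spin": 0.0},
    {"linear": [-0.001, 0.005, 0.06], "spin": 0.0},
    {"linear": [-0.001, 0.005, 0.06], "spin": 0.0},
    {"linear": [-0.001, 0.005, 0.08], "spin": 0.0},
    {"linear": [-0.001, 0.005, 0.1], "spin": 0.0},
    {"linear": [-0.001, 0.005, 0.117], "spin": 0.0},
    {"linear": [-0.001, 0.005, 0.117], "spin": 0.0}
  ]
}}

```text
time: 19.92
tool_pos: [0.5175, 0.0142, 0.0374]
tcp_rot: [2.098, 2.335, -0.004]
wrist_force: [0.3, 0.6, -0.3]
finger_gap: 0.0278
```

Emit:
{"method": "drive_tool", "body": {
  "series": [
    {"linear": [0, 0, 0], "spin": 0},
    {"linear": [0, 0, 0], "spin": 0},
    {"linear": [0, 0, 0], "spin": 0},
    {"linear": [0, 0, 0], "spin": 0}
  ],
  "claw": -1
}}

```text
time: 20.42
tool_pos: [0.5186, 0.0144, 0.0379]
tcp_rot: [2.097, 2.334, -0.0]
wrist_force: [4.5, 0.8, -3.4]
finger_gap: 0.0132
```

```bash
python3 -c "
from h import *
go([.5188,.0137,.0394],96.1)"
```

```text
t 20.43 tcp [0.5186 0.0144 0.0379] xang 96.1 tilt 0.0000 F [ 4.5  0.8 -3.4] gap 0.0132 q7 -0.55| shift [-0.0007  0.0001 -0.0015] spin 0.0004163940201400433
```

Emit:
{"method": "drive_tool", "body": {
  "series": [
    {"linear": [0, -0.0003, -0.008], "spin": 0},
    {"linear": [0, -0.0003, -0.0154], "spin": 0},
    {"linear": [0, 0.0002, -0.023], "spin": 0},
    {"linear": [0, 0.0008, -0.0308], "spin": 0},
    {"linear": [0, 0.002, -0.0385], "spin": 0},
    {"linear": [0, 0.0032, -0.046], "spin": 0},
    {"linear": [0, 0.005, -0.0535], "spin": 0},
    {"linear": [0, 0.0069, -0.061], "spin": 0}
  ]
}}

```text
time: 21.42
tool_pos: [0.525, 0.0151, 0.099]
tcp_rot: [2.097, 2.334, -0.002]
wrist_force: [5.3, 1.0, -9.7]
finger_gap: 0.0128
```

Emit:
{"method": "drive_tool", "body": {
  "series": [
    {"linear": [0, 0.0025, -0.0075], "spin": 0},
    {"linear": [0, 0.005, -0.0146], "spin": 0},
    {"linear": [0, 0.008, -0.022], "spin": 0},
    {"linear": [0, 0.0114, -0.0287], "spin": 0},
    {"linear": [0, 0.015, -0.0355], "spin": 0},
    {"linear": [0, 0.0189, -0.0421], "spin": 0}
  ]
}}

```text
time: 22.18
tool_pos: [0.542, 0.0169, 0.141]
tcp_rot: [2.099, 2.336, -0.007]
wrist_force: [-3.1, -1.0, -7.9]
finger_gap: 0.0132
```

```bash
python3 -c "
from h import *
go([.5188,.0137,.0394],96.1)
d=manip.state()['tool_pos']-[.5186,.0144,.0379]; print(np.hypot(d[0],d[1]),d[2])"
```

```text
t 22.18 tcp [0.542  0.0169 0.141 ] xang 96.1 tilt 0.0000 F [-3.1 -1.  -7.9] gap 0.0132 q7 -0.42| shift [-0.0003 -0.0232  0.1016] spin 0.0003709561243532289
0.02356898497138796 0.10306752010203042
```

Emit:
{"method": "drive_tool", "body": {
  "series": [
    {"linear": [0, 0.005, -0.0064], "spin": 0},
    {"linear": [0, 0.01, -0.0128], "spin": 0},
    {"linear": [0, 0.015, -0.0188], "spin": 0},
    {"linear": [0, 0.0195, -0.0247], "spin": 0},
    {"linear": [0, 0.025, -0.0303], "spin": 0},
    {"linear": [0, 0.0302, -0.0358], "spin": 0},
    {"linear": [0, 0.036, -0.041], "spin": 0},
    {"linear": [0, 0.042, -0.0458], "spin": 0}
  ]
}}

```text
time: 23.18
tool_pos: [0.5785, 0.0208, 0.1871]
tcp_rot: [-2.096, -2.334, 0.024]
wrist_force: [-21.5, -4.2, 13.3]
finger_gap: 0.0132
```

Emit:
{"method": "drive_tool", "body": {
  "series": [
    {"linear": [0, 0.0063, -0.0046], "spin": 0},
    {"linear": [0, 0.0126, -0.009], "spin": 0},
    {"linear": [0, 0.019, -0.013], "spin": 0},
    {"linear": [0, 0.026, -0.0168], "spin": 0},
    {"linear": [0, 0.033, -0.0204], "spin": 0},
    {"linear": [0, 0.0398, -0.0235], "spin": 0}
  ]
}}

```text
time: 23.92
tool_pos: [0.6165, 0.0249, 0.2132]
tcp_rot: [-2.096, -2.333, 0.032]
wrist_force: [-15.2, -4.5, 17.1]
finger_gap: 0.0131
```

```bash
python3 -c "
from h import *
go(cab([-.011,0,.226]),96.1)
d=manip.state()['tool_pos']-[.5186,.0144,.0379]; print(np.hypot(d[0],d[1]),d[2])"
```

```text
t 23.93 tcp [0.6165 0.0249 0.2132] xang 96.2 tilt 0.0002 F [-15.2  -4.5  17.1] gap 0.0131 q7 -0.37| shift [-0.0033  0.0642 -0.0139] spin 0.0009044862900063269
0.09842299486632904 0.17532789670274862
```

Emit:
{"method": "drive_tool", "body": {
  "series": [
    {"linear": [0, 0.007, -0.005], "spin": 0},
    {"linear": [0, 0.014, -0.0075], "spin": 0},
    {"linear": [0, 0.021, -0.0095], "spin": 0},
    {"linear": [0, 0.028, -0.0115], "spin": 0},
    {"linear": [0, 0.035, -0.013], "spin": 0},
    {"linear": [0, 0.042, -0.0143], "spin": 0},
    {"linear": [0, 0.048, -0.015], "spin": 0}
  ]
}}

```text
time: 24.8
tool_pos: [0.6653, 0.0301, 0.2306]
tcp_rot: [-2.098, -2.334, 0.032]
wrist_force: [-8.3, -2.8, 8.7]
finger_gap: 0.0134
```

```bash
python3 -c "
from h import *
go(cab([-.011,0,.226]),96.1)"
```

```text
t 24.80 tcp [0.6653 0.0301 0.2306] xang 96.1 tilt 0.0002 F [-8.3 -2.8  8.7] gap 0.0134 q7 -0.36| shift [-0.0031  0.0154  0.0043] spin 0.0003261253589510701
```

Emit:
{"method": "drive_tool", "body": {
  "series": [
    {"linear": [0, 0.004, -0.0005], "spin": 0},
    {"linear": [0, 0.008, -0.001], "spin": 0},
    {"linear": [0, 0.012, -0.001], "spin": 0},
    {"linear": [0, 0.015, -0.001], "spin": 0},
    {"linear": [0, 0.017, -0.001], "spin": 0}
  ]
}}

```text
time: 25.42
tool_pos: [0.6816, 0.0318, 0.2329]
tcp_rot: [-2.097, -2.333, 0.036]
wrist_force: [-13.6, -2.9, 5.4]
finger_gap: 0.0132
```

```bash
python3 -c "
from h import *
go(cab([-.011,0,.226]),96.1)"
```

```text
t 25.43 tcp [0.6816 0.0318 0.2329] xang 96.1 tilt 0.0003 F [-13.6  -2.9   5.4] gap 0.0132 q7 -0.36| shift [-0.003  -0.0009  0.007 ] spin -9.439558604235524e-06
```

Emit:
{"method": "drive_tool", "body": {
  "series": [
    {"linear": [0, 0.002, 0.0], "spin": 0},
    {"linear": [0, 0.004, 0.0], "spin": 0},
    {"linear": [0, 0.004, 0.0], "spin": 0}
  ]
}}

```text
time: 25.8
tool_pos: [0.6815, 0.0318, 0.233]
tcp_rot: [-2.093, -2.33, 0.049]
wrist_force: [-18.1, -2.5, 1.5]
finger_gap: 0.0129
```

```bash
python3 -c "
from h import *
go(cab([-.011,0,.226]),96.1)"
```

```text
t 25.80 tcp [0.6815 0.0318 0.233 ] xang 96.1 tilt 0.0005 F [-18.1  -2.5   1.5] gap 0.0129 q7 -0.36| shift [-0.003  -0.0008  0.007 ] spin 0.0006388735929069634
```

Emit:
{"method": "drive_tool", "body": {
  "series": [
    {"linear": [0, 0, 0.0], "spin": 0},
    {"linear": [0, 0, 0.0], "spin": 0},
    {"linear": [0, 0, 0.0], "spin": 0},
    {"linear": [0, 0, -0.04], "spin": 0},
    {"linear": [0, 0, -0.07], "spin": 0},
    {"linear": [0, -0.05, -0.07], "spin": 0},
    {"linear": [0, -0.08, -0.07], "spin": 0}
  ],
  "claw": -0.4
}}

```text
time: 26.68
tool_pos: [0.6035, 0.0251, 0.3064]
tcp_rot: [-2.093, -2.331, 0.046]
wrist_force: [-0.2, -1.2, 2.0]
finger_gap: 0.0277
```

```bash
python3 -c "
from h import *
go(cab([-.0,0,.226]),96.1)
im,ci=shot('wrist','w6.png')
im2,c2=shot('scene','s6.png'); im3,c3=shot('side','d6.png')
for y in(-.065,.065): print('bar shut',[np.round(proj(c,cab([-.011,y,.245])),1) for c in(ci,c2,c3)])
a=im2[185:325,160:300,::-1]; b=im3[195:335,190:330,::-1]
cv2.imwrite('pics/c6.png',np.hstack([cv2.resize(q,(390,390),interpolation=cv2.INTER_CUBIC) for q in(a,b)]))"
```

```text
t 26.68 tcp [0.6035 0.0251 0.3064] xang 96.2 tilt 0.0005 F [-0.2 -1.2  2. ] gap 0.0277 q7 -0.32| shift [-0.0037  0.0905  0.078 ] spin 0.0012490054334865202
bar shut [array([363.5, 296.6]), array([220.1, 199.9]), array([237.1, 219.5])]
bar shut [array([382.2, 117. ]), array([261.5, 235.5]), array([286.5, 239.7])]
```

View pics/c6.png

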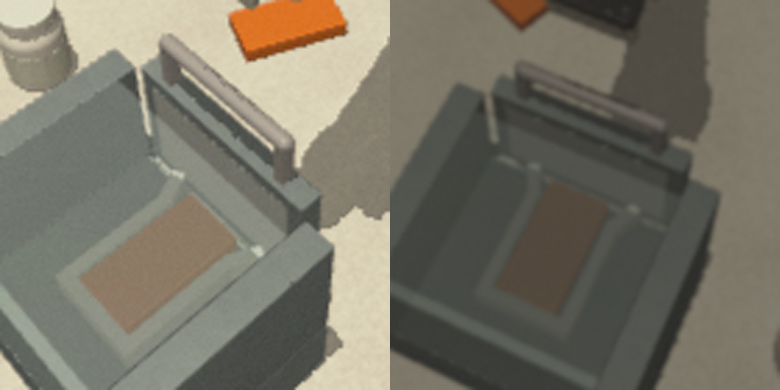

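The bar ends appear at (220,200) and (263,236) in the scene image, matching the shut prediction (220,200)/(261.5,235.5). The bat lies against the cross bar. I'll give one confirming press on the bar with closed fingers.

Emit:
{"method": "drive_tool", "body": {
  "series": [
    {"linear": [0, 0, 0.04], "spin": 0},
    {"linear": [0, 0, 0.075], "spin": 0},
    {"linear": [0, 0.015, 0.075], "spin": 0},
    {"linear": [0, 0.03, 0.075], "spin": 0},
    {"linear": [0, 0.042, 0.075], "spin": 0},
    {"linear": [0, 0.048, 0.075], "spin": 0}
  ],
  "claw": -1
}}

```text
time: 27.58
tool_pos: [0.651, 0.0283, 0.2301]
tcp_rot: [-2.095, -2.331, 0.046]
wrist_force: [0.1, 0.7, 0.1]
finger_gap: 0.0006
```

Emit:
{"method": "drive_tool", "body": {
  "series": [
    {"linear": [0, 0.003, 0], "spin": 0},
    {"linear": [0, 0.006, 0], "spin": 0},
    {"linear": [0, 0.009, 0], "spin": 0},
    {"linear": [0, 0.009, 0], "spin": 0}
  ]
}}

```text
time: 28.08
tool_pos: [0.6574, 0.029, 0.23]
tcp_rot: [-2.093, -2.33, 0.054]
wrist_force: [-7.6, -0.7, 5.3]
finger_gap: 0.0005
```

```bash
python3 -c "
from h import *
go(cab([-.037,0,.23]),96.1)"
```

```text
t 28.07 tcp [0.6574 0.029  0.23  ] xang 96.1 tilt 0.0006 F [-7.6 -0.7  5.3] gap 0.0005 q7 -0.36| shift [-0.0028 -0.0027  0.0001] spin 0.0008478629841490121
```

Emit:
{"method": "drive_tool", "body": {
  "series": [
    {"linear": [0, 0.004, 0], "spin": 0},
    {"linear": [0, 0.006, 0], "spin": 0},
    {"linear": [0, 0.008, 0], "spin": 0},
    {"linear": [0, 0.008, 0], "spin": 0}
  ]
}}

```text
time: 28.58
tool_pos: [0.6575, 0.0289, 0.2301]
tcp_rot: [-2.085, -2.324, 0.076]
wrist_force: [-26.5, -4.5, 16.9]
finger_gap: 0.0004
```

Emit:
{"method": "drive_tool", "body": {
  "series": [
    {"linear": [0, -0.03, 0], "spin": 0},
    {"linear": [0, -0.09, -0.03], "spin": 0},
    {"linear": [0, -0.11, -0.07], "spin": 0},
    {"linear": [0, -0.11, -0.07], "spin": 0}
  ]
}}

```text
time: 29.08
tool_pos: [0.5519, 0.0192, 0.3091]
tcp_rot: [-2.089, -2.329, 0.073]
wrist_force: [1.5, 0.4, 0.3]
finger_gap: 0.0006
```

```bash
python3 -c "
from h import *
go(cab([-.037,0,.23]),96.1)
shot('scene','s7.png')
a=cv2.imread('pics/s6.png');b=cv2.imread('pics/s7.png');z=cv2.imread('pics/scene0.png')
d=lambda p,q,n,r:print(n,cv2.absdiff(p,q)[r].mean().round(2),cv2.absdiff(p,q)[r].max())
d(z,b,'jar',np.s_[175:220,155:190]); d(z,b,'goblet',np.s_[275:333,350:402]); d(z,b,'bowl',np.s_[335:384,288:345]); d(a,b,'door',np.s_[190:250,215:285])"
```

```text
t 29.07 tcp [0.5519 0.0192 0.3091] xang 96.2 tilt 0.0012 F [1.5 0.4 0.3] gap 0.0006 q7 -0.29| shift [-0.0028  0.1065  0.0747] spin 0.0023878116870840755
jar 10.97 20
goblet 9.36 20
bowl 9.56 19
door 5.02 89
```

```bash
python3 -c "
from h import *
print(manip.sign_off())"
```

```text
the job is handed in; nothing more can be done
None
```

The bat is in the drying cabinet, the door is shut, and I handed the job in at about 29 s of the 72 s allowed.

- **Door open:** I gripped the bar and pulled the door along its arc until it lay flat. The stop pushed back with 38 N, and the bar was at 58 mm.
- **Bat in:** I carried the bat onto the door and laid it with its front between the runners. The gripper's body would have met the roof before the bat was fully in. So I gave one quick push with closed fingers, and the bat slid the last 2 cm or so on its own.
- **Door shut:** I lifted the door back up along its arc, let go, and pressed the bar once more.

**Last checks**
- **Bat home:** Measured before I closed the door, both fixed cameras put the bat at about 9 to 128.5 mm inside the front, with no gap at the back stop. That is within about 1 mm of home. I checked this only by camera, because the fingers cannot reach that far in.
- **Door shut:** The bar gave no further movement under 18 N and then 26 N. Its ends appear within about 2 pixels of where a shut door should put them.
- **Goblet, bowl and jar:** Before-and-after pictures show only a small overall brightness change around them, and no sign that they moved.
- **Mismatches:** My path for closing the door was a few millimetres off, so the bar slipped in the grip and sideways force reached about 25 N. My first cabinet position was also about 3 mm off, which I corrected before sliding the bat in.

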